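# Register the loaded jar tray in its corner holder and shut the catch

### The arm

A 6-joint arm with a two-finger parallel gripper is mounted at the origin on the work surface. World frame = base frame: x ahead of the robot, y to its left, z up, the work surface at z = 0. Lengths are in m, angles in degrees, forces in N, time in s.
With the tool pointing down it reaches from about 0.4 to 0.825 m from the base axis. Payload 7 kg.
Tool frame: the origin (TCP) lies midway between the tips of the shut fingers; the grasp point (between the pads) lies ctrl.grasp_offset behind it (ctrl.grasp_offset is the distance from the TCP to the grasp point, in m); z points along the fingers, y is the line along which they close (so a half turn about z gives the same grasp; the last joint's range is limited). The gripper opens to 88 mm and grips with 3 to 60 N. Pads are 19 mm wide; open, the fingers measure 130 mm over their backs; the gripper's body (78 mm by 193 mm) begins 47 mm behind the grasp point.
Start: joints at [-50.128, 20.546, 0.682, 0, -70.136, -16.507], TCP at [0.268, -0.62, 0.227] pointing down, gripper open.
Joint ranges: [-176.03, 176.03], [-82.01, 121.73], [-58.28, 71.71], [-173.87, 95.51], [-174.79, -0.11], [-173.66, 173.66]. Speed limits (degrees/s): [136.94, 136.94, 172.46, 180, 180, 180].

### API

Orientations are given as [roll, pitch, yaw] about the fixed x, y, z axes, in that order (R = Rz(yaw) Ry(pitch) Rx(roll)).
In Python, from plant import ctrl gives the robot as it stands. The module is installed in compiled form; this text tells all that it offers.
- The arm moves only by the tool send_rows, never from a script. Its argument "increments" is a list that holds one entry, the list of rows, each a list of 4 numbers: the shift along the world's x, y, z normalised to -1 to 1, where 1 is 0.2 m, then the turn about the world's z normalised to -1 to 1, where 1 is 1.5 rad. In form: [[[x, y, z, roll], ...]]. A call has 1 to 12 rows; each row is the pose to reach, as a shift and turn from the pose commanded when the call began; what a row does not reach only later rows make up. A row lasts 1/8 s, in which the tool goes at most 62.5 mm and 10.7 degrees, less where a joint would pass 70% of its speed; a pose out of reach is approached as far as the arm can. A call with a number of a shift or a turn outside -1 to 1 is refused whole. A call with a gripper value outside its range is refused whole. "jaw" is the opening, from 0 (shut) to 1 (fully open), set as the call begins (left out, the last holds). The fingers move at their own pace and stop on an object; the grip force is fixed at half the most. Time passes only in rows, so rows that repeat a pose let the fingers close. It gives the time, the measured TCP pose, the force, the opening and the grip force at its end, in the units of the state.
- ctrl.get_obs(): the state, without advancing time (a new reading comes with each control period).
- ctrl.snapshot(name): name is "scene" or "top" or "wrist"; returns the picture (420x560x3 uint8, red, green, blue); there is no depth.
- ctrl.calibration(name): a dict with "mtx" (3x3 intrinsics, pixels), "eye" and "attitude" of the camera in the world. Camera axes: x right, y up, looking along -z (the intrinsics and any distortion apply to the point x, -y, -z); pixel columns grow to the right and rows downward; lengths in m; the calibration is good to about 2 mm. A picture is of the moment at which its call begins: read the wrist's pose just before it. calibration takes no time and is no camera call; for the wrist camera it gives the pose at the moment of the call.
- ctrl.close_job(): hands the job in; it is judged then, once.
Trained networks look in the newest picture that a camera, given by its name, has taken for a name from the list of things; names that differ only in an ending like _2 or _b are one class to them, and where a whole thing is asked for, a point or a joint stands for the part that bears it (a point fixed in the world has none). Each returns a list of dicts, best first, with "conf" (0 to 1); they miss things now and then, are a little off and sometimes report something else, mostly with a low value. They report only what shows in the picture. A call takes as long as a camera call. They do not tell look-alikes from the thing itself.
- ctrl.trace(thing, camera): "mask" (420x560 bool, what is visible of it) and "bbox" ([left, top, right, bottom] in pixels, round what is visible of it).
- ctrl.spot_point(thing, camera): "pixel" ([row, column] in pixels: a listed point, or the origin of a listed thing).
The state is a dict: "clock": time; "joint_pos": joint angles; "qvel": joint speeds; "tau": joint torques, N m; "tool_pos": TCP position; "orientation": TCP orientation; "force": force on the tool from outside, world axes, zero at the start; "moment": the same for the moment, N m; "opening": finger opening in m; "gripper_force": force on a finger pad.
Only numpy, scipy, OpenCV 4.12 (cv2) and the standard library are available. Lean on these libraries where they do the work, as an engineer would, in place of code of your own. Each camera call takes 0.05 s, during which the arm holds its last target. There are 200 camera calls.

### The job

Slide the wooden tray with the glass jar on it along the counter into its holder, until one long side lies flush against the long rail and its leading end is fully home in the slot against the end stop. Only when it is home, swing the steel catch all the way shut across the tray's other end. Keep the tray on the counter and the jar standing on it, and leave the mug, salt pot, pepper mill and spatula where they are.

Things in the scene. Friction and masses are not known exactly. Their poses are not given: they have to be found in the camera images.
- tray: Loose open-topped brown wooden tray, 110 mm (its x) by 180 mm (its y) by 40 mm high, walls and floor 6 mm thick, about 0.4 kg. Origin at the centre of its underside, z up. It starts on the counter beside the rail's open (+y) half, its +x long side roughly facing the rail.
- jar: Round glass jar with a steel cap, 68 mm diameter, 75 mm tall, about 0.28 kg, standing loose on the tray's floor. Origin at the centre of its underside, z up.
- holder: Fixed L-shaped wooden holder on the counter. Origin on the counter at the inside corner of its two stops, z up. Long rail: stop face is the plane x = 0, from y = 0 to 420 mm; rail 22 mm thick (towards +x), 18 mm high. The -x side and the +y end are open. With the tray home, the tray's origin is at x = -55, y = 90 mm, its axes parallel to the holder's.
- end_stop (a point): Middle of the foot of the holder's end stop face (the plane y = 0, from x = 0 to -150 mm). The stop is 22 mm thick (towards -y), 54 mm high. A lip along its top, 46 to 54 mm above the counter, overhangs the tray side by 14 mm: the tray's end slides under it as into a slot.
- catch (a joint): Angle of the flat steel catch bar that turns on the rail about a vertical pin: 0 = shut (bar points to the holder's -x, across the +y end of a home tray, 3 mm behind it; a stop), 1.57 = bar points to the holder's +y, lying above the rail, 1.95 = limit, swung back beyond the rail. A little friction keeps it where it is left. It cannot shut unless the tray is home.
- catch_pivot (a point): The catch's pin axis, at holder x = 11, y = 191 mm, 29 mm above the counter (mid-height of the bar). The bar is 16 mm wide and 14 mm thick (22 to 36 mm above the counter), and reaches 90 mm from the pin; the pin's head rises to 43 mm.
- catch_tip (a point): Middle of the free end of the catch bar, 90 mm from the pin; moves with the catch.
- mug: Bystander: black ceramic mug, 80 mm diameter, 85 mm tall, handle on its +y side. Origin at the centre of its underside.
- salt_pot: Bystander: round white ceramic salt pot with a knob, 76 mm diameter, 75 mm tall. Origin at the centre of its underside.
- pepper_mill: Bystander: dark wooden pepper mill, 56 mm diameter, 170 mm tall. Origin at the centre of its underside.
- spatula: Bystander: spatula lying flat along its x. Origin under its middle.
Things that resemble listed ones, but are neither listed nor needed, are in the scene too. What is meant by the tray is not blue or pink, and is the smaller of those in its own colour.

How it is judged:
By the outcome, as a careful person would: the job done as asked, in the order asked, and still so for the second after the job is handed in, with the robot touching nothing.
It also fails if it takes over 72 s, if anything falls off the work surface, if the arm or the gripper's body presses on something with over 40 N, if the wrist force passes 120 N, or if a joint passes its speed limit or range.

## Working session

There is one attempt and no reset: what is moved stays moved. The work goes in short steps, Python scripts to look and compute and a tool call to move; the robot and the scene stay as the last step left them, time stands still between calls to the robot, and variables do not carry over. Pictures are saved under pics/ and viewed, at most 10 in all, crops included, and the job is handed in when it is done.

Besides the shell and the picture viewer there is one more tool, called after "Emit:" as name(argument=value, ...), one argument or row to a line, values as JSON. send_rows: Moves the arm, as the interface text tells. Its arguments: {"type":"object","properties":{"increments":{"type":"array"},"jaw":{"type":"number"}},"required":["increments"]}

```bash
mkdir -p pics; cat > h.py <<'E'
import numpy as np, cv2
from plant import ctrl
def proj(c,P):
    P=np.atleast_2d(P); R=np.array(c["attitude"],float)
    q=(P-np.array(c["eye"]))@R; q=q*[1,-1,-1]
    u=q@np.array(c["mtx"]).T
    return u[:,:2]/u[:,2:]   # col,row
def ray(c,col,row):
    d=np.linalg.inv(c["mtx"])@[col,row,1]; d=np.array(c["attitude"],float)@(d*[1,-1,-1])
    return np.array(c["eye"]),d/np.linalg.norm(d)
def atz(c,col,row,z):
    e,d=ray(c,col,row); return e+d*(z-e[2])/d[2]
def tri(*rays):
    A=0;b=0
    for e,d in rays:
        M=np.eye(3)-np.outer(d,d);A=A+M;b=b+M@e
    return np.linalg.solve(A,b)
E
python3 - <<'E'
from h import *
for n in("top","scene"):
    im=ctrl.snapshot(n); cv2.imwrite(f"pics/{n}0.png",im[:,:,::-1])
    c=ctrl.calibration(n); print(n,{k:np.round(v,3).tolist() if not isinstance(v,str) else v for k,v in c.items()})
    for t in "tray jar holder catch mug salt_pot pepper_mill spatula".split():
        print(t,[(round(d["conf"],2),d["bbox"]) for d in ctrl.trace(t,n)][:4])
    for t in "tray jar holder end_stop catch_pivot catch_tip".split():
        print(t,[(round(d["conf"],2),np.round(d["pixel"],1).tolist()) for d in ctrl.spot_point(t,n)][:4])
print(ctrl.get_obs())
E
```

```text
top {'mtx': [[544.464, 0.0, 283.526], [0.0, 544.464, 213.502], [0.0, 0.0, 1.0]], 'eye': [0.404, 0.019, 1.691], 'attitude': [4.635, 0.328, -91.692]}
tray [(0.92, [299.3, 247.2, 367.7, 311.4]), (0.73, [218.8, 189.5, 280.4, 236.8]), (0.68, [231.9, 173.6, 380.3, 227.7]), (0.66, [383.0, 251.1, 457.8, 341.4])]
jar [(0.74, [245.5, 199.7, 273.1, 226.7])]
holder [(0.81, [234.6, 170.3, 380.9, 227.6])]
catch [(0.54, [277.7, 172.2, 312.1, 175.8]), (0.37, [234.9, 171.5, 378.7, 225.4])]
mug [(0.82, [193.1, 124.1, 232.3, 156.5])]
salt_pot [(0.68, [408.3, 213.2, 436.3, 236.1])]
pepper_mill [(0.83, [412.0, 157.7, 440.4, 182.8])]
spatula [(0.92, [109.4, 155.0, 169.0, 236.2]), (0.47, [230.7, 170.0, 379.6, 227.3]), (0.4, [413.7, 157.5, 442.6, 187.3])]
tray [(0.85, [305.4, 194.9]), (0.84, [298.6, 423.0]), (0.7, [216.9, 250.9]), (0.55, [277.8, 329.3])]
jar [(0.92, [210.4, 257.8])]
holder [(0.81, [180.4, 368.9]), (0.56, [142.4, 216.1])]
end_stop []
catch_pivot [(0.84, [177.0, 304.5])]
catch_tip [(0.49, [171.8, 277.6])]
scene {'mtx': [[546.93, 0.0, 282.28], [0.0, 546.93, 215.111], [0.0, 0.0, 1.0]], 'eye': [
[... 822 characters left out ...]
(0.51, [262.4, 276.8])]
{'clock': 1.5, 'joint_pos': array([-5.01270596e+01,  2.05456337e+01,  6.81024409e-01, -8.45139200e-04,
       -7.01359130e+01, -1.65053540e+01]), 'qvel': array([ 0.00834353, -0.02596648,  0.05509876,  0.0159626 , -0.00631794,
        0.01222639]), 'tau': array([ 6.65401967e-04, -5.82384109e+01,  2.93305117e+01,  7.00273097e+00,
        1.25807783e-02, -1.27257761e-05]), 'tool_pos': array([ 0.26767946, -0.61961953,  0.22655968]), 'orientation': array([ 1.79999273e+02,  6.13712781e-04, -1.56632701e+02]), 'force': array([-0.32215017,  0.13504755, -0.28332727]), 'moment': array([-0.05152338, -0.00186111,  0.008524  ]), 'gripper_force': 0.0, 'opening': 0.08766491454549616}
```

View pics/top0.png

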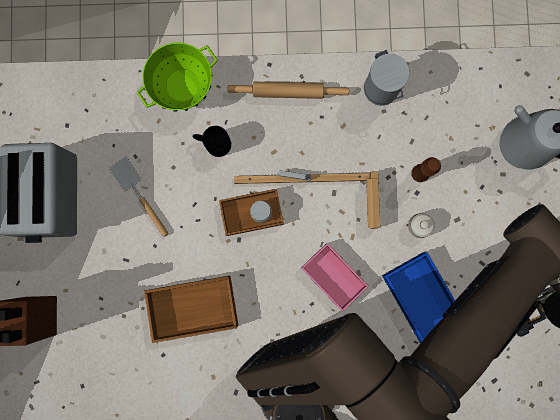

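View pics/scene0.png

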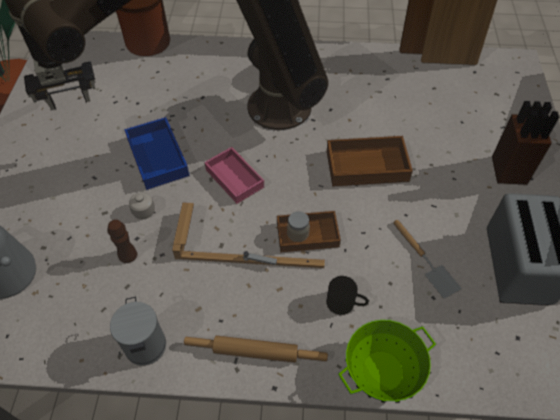

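Candidates for the tray in the top view are:
- large brown at (col 190, row 308)
- small brown with the jar at (252, 213)
- pink at (335, 275)
- blue at (420, 295)

The small brown one fits: it is not blue or pink, it is the smaller of the browns, it holds the jar and it sits beside the rail. The holder rail runs from col 235 to 380 at row ~178, with the end stop at col ~373. The catch is at (280–310, 175). I'll confirm in one crop and measure.

```bash
sed -i 's/^from plant/from scipy.spatial.transform import Rotation as Ro\nfrom plant/; s/np.array(c\["attitude"\],float)/Ro.from_euler("xyz",c["attitude"],degrees=True).as_matrix()/g' h.py
python3 - <<'E'
from h import *
im=cv2.imread("pics/top0.png"); cv2.imwrite("pics/crop1.png",cv2.resize(im[155:245,210:400],None,fx=4.2,fy=4.2,interpolation=cv2.INTER_CUBIC))
ct,cs,cw=[ctrl.calibration(n) for n in("top","scene","wrist")]
print("grasp_off",ctrl.grasp_offset,"wrist",cw)
def both(a,b):
    ra,rb=ray(ct,a[1],a[0]),ray(cs,b[1],b[0]); P=tri(ra,rb); return P.round(4)
print("jar",both((210.4,257.8),(233.1,294.0)),"tray",both((216.9,250.9),(233.2,307.2)))
print("holder",both((180.4,368.9),(258.1,184.5)))
print("tip",both((171.8,277.6),(262.4,276.8)))
print("pivot z29",atz(ct,304.5,177,.029).round(4),"endstop scene",atz(cs,189.9,229.3,0).round(4))
for t,p in dict(mug=(140,213),mill=(158,437),salt=(225,421)).items(): print(t,atz(ct,p[1],p[0],.05).round(3))
E
```

```text
grasp_off 0.0188 wrist {'mtx': array([[289.51175403,   0.        , 284.15800478],
       [  0.        , 289.51175403, 212.374014  ],
       [  0.        ,   0.        ,   1.        ]]), 'eye': array([ 0.20126357, -0.64910051,  0.38493034]), 'attitude': array([-1.57905000e+01,  4.67854395e-02,  1.13307860e+02])}
jar [0.5528 0.0933 0.017 ] tray [ 0.5346  0.1251 -0.0086]
holder [ 0.6397 -0.2451 -0.022 ]
tip [0.668  0.039  0.0321]
pivot z29 [ 0.6498 -0.0438  0.029 ] endstop scene [ 0.5498 -0.2361  0.    ]
mug [0.769 0.233 0.05 ]
mill [ 0.693 -0.448  0.05 ]
salt [ 0.49  -0.389  0.05 ]
```

View pics/crop1.png

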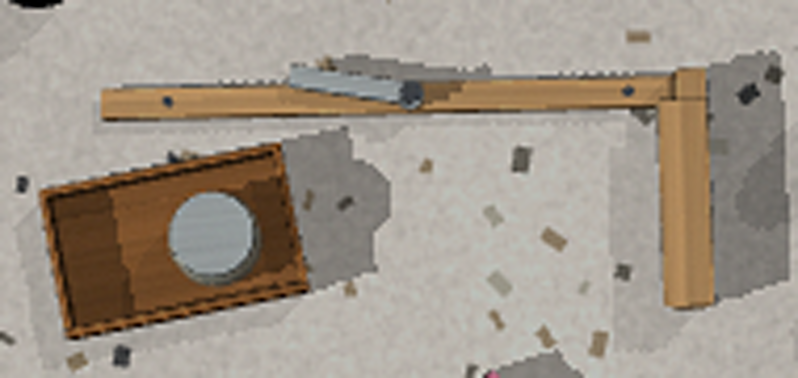

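The crop confirms the small brown tray with the jar. Its rim corners are at about (43,190), (277,146), (308,291) and (68,338). The rail's inner edge runs from (103,120) to (655,108), the lip edge is at x≈660, and the catch bar runs from (408,93) to (290,75), swung back beyond the rail.

```bash
python3 - <<'E'
from h import *
ct=ctrl.calibration("top")
f=lambda x,y,z: atz(ct,210+(x+.5)/4.2-.5,155+(y+.5)/4.2-.5,z)
T=np.array([f(x,y,.04) for x,y in((43,190),(277,146),(308,291),(68,338))]);print("tray",T.round(4),T.mean(0).round(4),[np.linalg.norm(T[i]-T[i-1]).round(4) for i in range(4)])
d=(T[0]+T[3]-T[1]-T[2]); print("tray yaw",np.degrees(np.arctan2(-d[0],d[1])))
a,b=f(103,120,.018),f(655,108,.018);d=a-b;print("rail",a,b,"yaw",np.degrees(np.arctan2(-d[0],d[1])))
a,b=f(658,108,.054),f(667,303,.054);d=a-b;print("lip",a,b,"yaw",np.degrees(np.arctan2(d[1],d[0])))
print("pin",f(412,92,.043),"tip",f(290,75,.036), "jarcap",f(212,232,.081))
E
```

```text
tray [[0.5858 0.2169 0.04  ]
 [0.6128 0.0461 0.04  ]
 [0.5066 0.0267 0.04  ]
 [0.4778 0.201  0.04  ]] [0.5457 0.1227 0.04  ] [np.float64(0.1092), np.float64(0.1729), np.float64(0.108), np.float64(0.1767)]
tray yaw 9.191120690623961
rail [0.63874522 0.17423944 0.018     ] [ 0.63531966 -0.23274164  0.018     ] yaw -0.4822471614707113
lip [ 0.63027912 -0.22949354  0.054     ] [ 0.48942118 -0.23004615  0.054     ] yaw 0.22477708853740908
pin [ 0.64893213 -0.05311513  0.043     ] tip [0.66519967 0.03522019 0.036     ] jarcap [0.5478113  0.09310022 0.081     ]
```

Emit:
send_rows(
  increments=[
    [[0.2,0.25,0,0.1],[0.4,0.5,0,0.2],[0.6,0.75,0,0.3],[0.7,1,0,0.4],[0.7,1,0,0.4]],
  ],
  jaw=0.5,
)

```text
clock: 2.12
tool_pos: [0.4094, -0.4166, 0.2272]
orientation: [-179.9, 0.0, -121.9]
force: [0.3, -0.5, 0.1]
opening: 0.0454
gripper_force: 0.0
```

Emit:
send_rows(
  increments=[
    [[0.2,0.25,0,0.1],[0.4,0.5,0,0.2],[0.5,0.75,0,0.3],[0.5,1,0,0.4],[0.5,1,0,0.48],[0.5,1,0,0.48]],
  ],
)

```text
clock: 2.88
tool_pos: [0.5078, -0.2197, 0.2268]
orientation: [-180.0, -0.0, -81.0]
force: [0.2, -0.7, 0.0]
opening: 0.0438
gripper_force: 0.0
```

```bash
python3 - <<'E'
from h import *
c=ctrl.calibration("wrist"); im=ctrl.snapshot("wrist"); cv2.imwrite("pics/w1.png",im[:,:,::-1])
o=ctrl.get_obs(); print(o["clock"],o["tool_pos"],o["orientation"],o["joint_pos"].round(1),c["eye"],c["attitude"])
for t in "tray jar holder end_stop catch_pivot catch_tip".split():
    print(t,[(round(d["conf"],2),np.round(d["pixel"],1).tolist(),atz(c,d["pixel"][1],d["pixel"][0],.029 if "catch" in t else 0).round(4)) for d in ctrl.spot_point(t,"wrist")][:2])
E
```

```text
2.925 [ 0.5076991  -0.22006501  0.22667083] [-1.79991557e+02 -7.09000090e-03 -8.11984123e+01] [ -3.2   9.1 -14.8   0.  -66.1  11.9] [ 0.51973615 -0.2922533   0.38518159] [-1.56766362e+01  1.01332676e-01 -1.71105440e+02]
tray [(0.97, [81.3, 501.4], array([ 0.2667, -0.3913,  0.    ]))]
jar []
holder [(0.88, [153.7, 188.5], array([ 0.6397, -0.2447,  0.    ]))]
end_stop [(0.66, [159.4, 244.8], array([ 0.566 , -0.2488,  0.    ]))]
catch_pivot []
catch_tip []
```

View pics/w1.png

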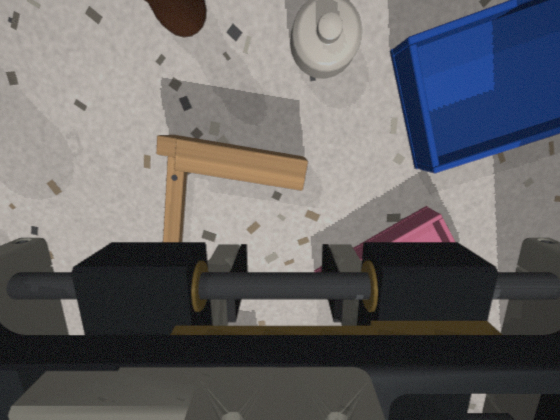

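The wrist view shows the end stop from (160,140) to (305,185), with the holder corner near (188,154). That puts the corner at about (0.639, -0.245), which agrees with the top view. Next I go above the tray's near long wall.

Emit:
send_rows(
  increments=[
    [[0,0.3,0,0],[0,0.6,0,0],[0,0.9,0,0],[0,1,0,0]],
  ],
)

```text
clock: 3.72
tool_pos: [0.5077, -0.0173, 0.2268]
orientation: [-180.0, 0.0, -80.9]
force: [-0.4, 0.5, 0.2]
opening: 0.0438
gripper_force: 0.0
```

Emit:
send_rows(
  increments=[
    [[0,0.3,0,0],[-0.05,0.6,0,0],[-0.11,0.9,0,0.005],[-0.11,0.96,0,0.005],[-0.11,0.96,0,0.005],[-0.11,0.96,0,0.005]],
  ],
)

```text
clock: 4.47
tool_pos: [0.4858, 0.1713, 0.2265]
orientation: [180.0, -0.0, -80.6]
force: [0.2, -0.3, 0.2]
opening: 0.0436
gripper_force: 0.0
```

```bash
python3 - <<'E'
from h import *
c=ctrl.calibration("wrist"); im=ctrl.snapshot("wrist"); cv2.imwrite("pics/w2.png",im[:,:,::-1])
o=ctrl.get_obs(); print(o["clock"],o["tool_pos"],o["orientation"],c["eye"],c["attitude"])
for t in "tray jar catch_pivot catch_tip".split():
    print(t,[(round(d["conf"],2),np.round(d["pixel"],1).tolist(),atz(c,d["pixel"][1],d["pixel"][0],.029 if "catch" in t else 0).round(4)) for d in ctrl.spot_point(t,"wrist")][:2])
E
```

```text
4.525 [0.48587657 0.17112859 0.22652165] [ 1.79989500e+02 -7.83904409e-03 -8.06750794e+01] [0.49830065 0.09877925 0.38484566] [-1.56747831e+01  6.13776799e-02 -1.70708181e+02]
tray [(0.85, [143.4, 243.6], array([0.548 , 0.1224, 0.    ]))]
jar [(0.57, [121.8, 245.1], array([0.5495, 0.0956, 0.    ]))]
catch_pivot []
catch_tip [(0.95, [46.8, 144.2], array([0.6651, 0.0355, 0.029 ]))]
```

View pics/w2.png

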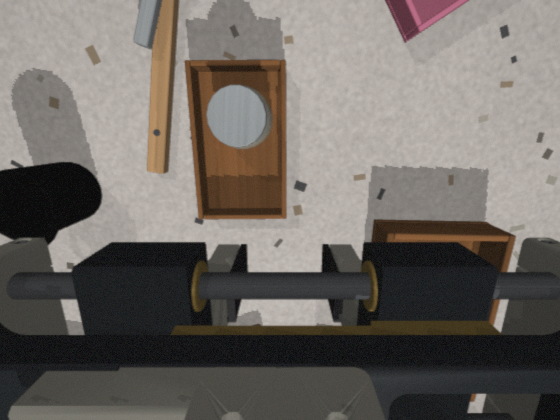

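The wrist view shows the tray with its right (-x) rim along col 285, rows 62–215, and the jar at (238,115). The catch is at (145,20) and the large tray's corner is at (373,222).

```bash
python3 - <<'E'
from h import *
c=ctrl.calibration("wrist")
P=np.array([atz(c,x,y,.04) for x,y in((187,62),(285,61),(286,216),(199,218))])
print(P.round(4)); print("big",atz(c,373,222,.05).round(3),"jar cap",atz(c,238,116,.081).round(4))
d=P[2]-P[1];print("yaw",np.degrees(np.arctan2(-d[0],d[1])),"len",np.linalg.norm(d))
print("tip tcp px",proj(c,ctrl.get_obs()["tool_pos"]))
s=ctrl.snapshot("scene");
for t in("jar","tray"):
  for d in ctrl.spot_point(t,"scene")[:4]: print(t,d["conf"],d["pixel"])
# rail inner edge
a,b=atz(c,168,172,.018),atz(c,181,0,.018);print(a,b)
# scene-vs-wrist tri: tray near rim corner heights: tray origin, jar
cs=ctrl.calibration("scene");print(tri(ray(c,243.6,143.4),ray(cs,307.2,233.2)).round(4), tri(ray(c,245.1,121.8),ray(cs,296,233.5)).round(4))
E
```

```text
[[0.614  0.045  0.04  ]
 [0.5096 0.027  0.04  ]
 [0.4802 0.1989 0.04  ]
 [0.5866 0.219  0.04  ]]
big [0.375 0.186 0.05 ] jar cap [0.5465 0.0922 0.081 ]
yaw 9.73386202879103 len 0.17437579108911555
tip tcp px [[285.48083648 259.44104509]]
jar 0.84 [231.1, 296.3]
tray 0.74 [167.1, 367.6]
tray 0.73 [233.1, 307.3]
tray 0.7 [178.4, 233.9]
tray 0.68 [158.1, 159.1]
[0.63612043 0.17209947 0.018     ] [ 0.63226099 -0.01880637  0.018     ]
[0.5469 0.1227 0.0097] [0.5487 0.0927 0.0074]
```

Emit:
send_rows(
  increments=[
    [[0,0,-0.3,0],[0,0,-0.6,0.01],[0,0,-0.85,0.01],[0,0,-0.95,0.01],[0,0,-0.95,0.01]],
  ],
)

```text
clock: 5.5
tool_pos: [0.4848, 0.1715, 0.0351]
orientation: [179.8, -0.1, -79.7]
force: [-0.7, 0.1, 0.7]
opening: 0.0437
gripper_force: 0.0
```

Emit:
send_rows(
  increments=[
    [[0,0,-0.05,0],[0,0,-0.1,0],[0,0,-0.1,0]],
  ],
)

```text
clock: 5.88
tool_pos: [0.4854, 0.1722, 0.0163]
orientation: [180.0, -0.0, -79.7]
force: [0.1, -1.2, 0.8]
opening: 0.0437
gripper_force: 0.0
```

Emit:
send_rows(
  increments=[
    [[0,0,0,0],[0,0,0,0],[0,0,0,0],[0,0,0,0],[0,0,0,0]],
  ],
  jaw=0,
)

```text
clock: 6.5
tool_pos: [0.4858, 0.1724, 0.0167]
orientation: [-180.0, 0.0, -79.7]
force: [0.3, 0.1, 0.8]
opening: 0.0058
gripper_force: 30.0
```

Emit:
send_rows(
  increments=[
    [[0,-0.02,0,-0.02],[0,-0.06,0,-0.04],[0,-0.1,0,-0.06],[0,-0.15,0,-0.08],[0,-0.2,0,-0.1],[0.02,-0.25,0,-0.125],[0.05,-0.3,0,-0.125],[0.08,-0.35,0,-0.125],[0.11,-0.4,0,-0.125],[0.13,-0.45,0,-0.125],[0.13,-0.49,0,-0.125],[0.13,-0.5,0,-0.125]],
  ],
)

```text
clock: 8.0
tool_pos: [0.5117, 0.0718, 0.0167]
orientation: [-180.0, 0.0, -90.6]
force: [-0.1, 5.4, 1.9]
opening: 0.0059
gripper_force: 30.0
```

Emit:
send_rows(
  increments=[
    [[0,-0.02,0,0],[0,-0.06,0,0],[0,-0.11,0,0],[0,-0.16,0,0],[0,-0.21,0,0],[0,-0.26,0,0],[0,-0.31,0,0],[0,-0.36,0,0],[0,-0.41,0,0],[0,-0.46,0,0],[0,-0.5,0,0],[0,-0.5,0,0]],
  ],
)

```text
clock: 9.5
tool_pos: [0.5114, -0.0286, 0.0167]
orientation: [180.0, -0.0, -90.5]
force: [2.1, -1.6, 2.3]
opening: 0.0059
gripper_force: 30.1
```

```bash
python3 - <<'E'
from h import *
im=ctrl.snapshot("top"); im2=ctrl.snapshot("scene")
a=cv2.resize(im[150:250,230:400],None,fx=3.5,fy=3.5,interpolation=cv2.INTER_CUBIC)[:,:,::-1]
w=ctrl.snapshot("wrist"); b=w[:, :][:,:,::-1]
a=cv2.copyMakeBorder(a,0,0,0,0,0)
b=cv2.resize(b[0:230],(595,244))
cv2.imwrite("pics/m1.png",np.vstack([a[:,:595],b])[:600])
c=ctrl.calibration("wrist"); o=ctrl.get_obs();print(o["clock"],o["tool_pos"],o["orientation"],o["force"])
for t in("jar","tray","holder","end_stop"):
  for d in ctrl.spot_point(t,"wrist")[:1]: print(t,d["conf"],d["pixel"],atz(c,d["pixel"][1],d["pixel"][0],0.006 if t=="jar" else 0).round(4))
E
```

```text
9.65 [ 0.51154317 -0.02826009  0.01668367] [ 1.79981081e+02 -4.49627413e-02 -9.04822890e+01] [ 2.45525892 -4.15730277  2.49458423]
jar 0.88 [102.4, 195.1] [ 0.5605 -0.1173  0.006 ]
tray 0.6 [154.7, 198.2] [ 0.563  -0.0887  0.    ]
```

View pics/m1.png

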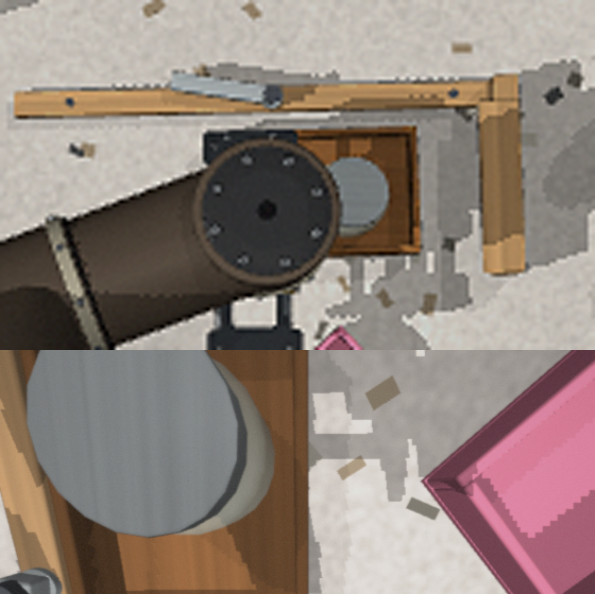

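The tray is straight beside the rail, with a ~17 mm gap to the rail and ~65 mm to the stop, and the jar is standing. The pink tray is clear. Next I bring it to the rail.

Emit:
send_rows(
  increments=[
    [[0.02,-0.01,0,0],[0.035,-0.03,0,0],[0.045,-0.07,0,0],[0.055,-0.12,0,0],[0.06,-0.16,0,0],[0.065,-0.18,0,0],[0.07,-0.18,0,0],[0.07,-0.18,0,0]],
  ],
)

```text
clock: 10.85
tool_pos: [0.5247, -0.063, 0.0167]
orientation: [179.9, 0.0, -90.5]
force: [-3.0, 4.6, 8.1]
opening: 0.0055
gripper_force: 30.1
```

Emit:
send_rows(
  increments=[
    [[0.005,0,0,0],[0.01,0,0,0],[0.01,0,0,0]],
  ],
)

```text
clock: 11.22
tool_pos: [0.5246, -0.063, 0.0166]
orientation: [179.7, 0.0, -90.5]
force: [-10.2, 8.0, 17.1]
opening: 0.0056
gripper_force: 30.1
```

Emit:
send_rows(
  increments=[
    [[0.005,0,0,0],[0.01,0,0,0],[0.01,0,0,0]],
  ],
)

```text
clock: 11.6
tool_pos: [0.5246, -0.0631, 0.0166]
orientation: [179.5, 0.0, -90.5]
force: [-17.4, 10.3, 25.2]
opening: 0.0058
gripper_force: 30.1
```

Emit:
send_rows(
  increments=[
    [[-0.013,0,0,0],[-0.015,-0.02,0,0],[-0.015,-0.05,0,0],[-0.015,-0.08,0,0],[-0.015,-0.1,0,0],[-0.015,-0.115,0,0],[-0.015,-0.13,0,0],[-0.015,-0.13,0,0]],
  ],
)

```text
clock: 12.6
tool_pos: [0.5269, -0.0887, 0.0167]
orientation: [-180.0, 0.0, -90.4]
force: [0.1, 4.8, 4.7]
opening: 0.0057
gripper_force: 30.1
```

Emit:
send_rows(
  increments=[
    [[0,-0.01,0,0],[0,-0.02,0,0],[0,-0.02,0,0]],
  ],
)

```text
clock: 12.98
tool_pos: [0.5269, -0.0926, 0.0167]
orientation: [-180.0, 0.1, -90.4]
force: [0.8, 5.4, 4.5]
opening: 0.0058
gripper_force: 30.1
```

Emit:
send_rows(
  increments=[
    [[0,-0.01,0,0],[0,-0.02,0,0],[0,-0.02,0,0]],
  ],
)

```text
clock: 13.35
tool_pos: [0.527, -0.0945, 0.0167]
orientation: [-179.9, 0.2, -90.5]
force: [-2.4, 21.9, 7.1]
opening: 0.0059
gripper_force: 30.1
```

```bash
python3 - <<'E'
from h import *
im=ctrl.snapshot("top"); im2=ctrl.snapshot("scene"); w=ctrl.snapshot("wrist")
a=cv2.resize(im[150:250,270:400],None,fx=4,fy=4,interpolation=cv2.INTER_CUBIC)[:370]
b=cv2.resize(w[0:230,100:380],(280,230))
s=cv2.resize(im2[195:275,165:330],None,fx=3.1,fy=2.85,interpolation=cv2.INTER_CUBIC)[:230]
s=cv2.copyMakeBorder(s,0,230-s.shape[0],0,0,0)if s.shape[0]<230 else s
top=cv2.copyMakeBorder(a,0,0,0,800-a.shape[1],cv2.BORDER_CONSTANT)
bot=np.hstack([b,s]); bot=cv2.copyMakeBorder(bot,0,0,0,max(0,800-bot.shape[1]),cv2.BORDER_CONSTANT)[:,:800]
cv2.imwrite("pics/m2.png",np.vstack([top,bot])[:,:,::-1])
E
```

```text
(no output)
```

View pics/m2.png

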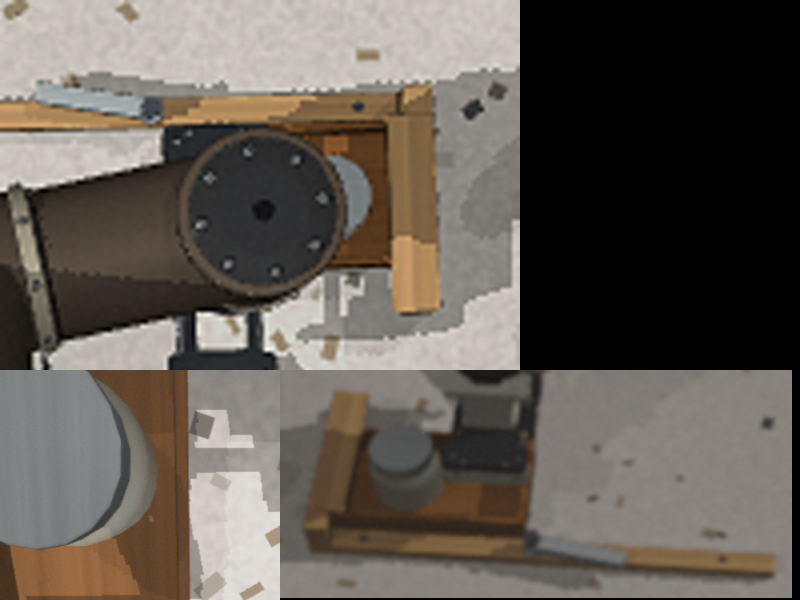

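The tray's end is under the lip and its side is against, or nearly against, the rail; the jar is standing. I'll press a little more on both sides to seat it.

Emit:
send_rows(
  increments=[
    [[0,-0.01,0,0],[0,-0.01,0,0]],
  ],
)

```text
clock: 13.75
tool_pos: [0.5271, -0.0948, 0.0167]
orientation: [-179.9, 0.3, -90.5]
force: [-5.3, 34.3, 10.6]
opening: 0.0062
gripper_force: 30.0
```

Emit:
send_rows(
  increments=[
    [[0.005,0.01,0,0],[0.01,0.01,0,0],[0.015,0.01,0,0],[0.015,0.01,0,0]],
  ],
)

```text
clock: 14.25
tool_pos: [0.5271, -0.0946, 0.0167]
orientation: [179.8, 0.2, -90.5]
force: [-11.9, 24.7, 18.8]
opening: 0.0059
gripper_force: 30.0
```

Emit:
send_rows(
  increments=[
    [[-0.005,0.01,0,0],[-0.007,0.013,0,0],[-0.007,0.013,0,0]],
  ],
)

```text
clock: 14.62
tool_pos: [0.5272, -0.0944, 0.0167]
orientation: [179.9, 0.0, -90.4]
force: [-3.6, 5.0, 8.8]
opening: 0.0062
gripper_force: 30.0
```

Emit:
send_rows(
  increments=[
    [[0,0,0,0],[0,0,0,0],[0,0,0,0]],
  ],
  jaw=0.35,
)

```text
clock: 15.0
tool_pos: [0.5278, -0.0951, 0.0162]
orientation: [179.9, -0.0, -90.5]
force: [-0.4, 1.1, 0.8]
opening: 0.0284
gripper_force: 0.0
```

Emit:
send_rows(
  increments=[
    [[0,0,0.2,0],[0,0,0.4,0],[0,0,0.6,0],[0,0,0.6,0]],
  ],
)

```text
clock: 15.5
tool_pos: [0.5302, -0.095, 0.1398]
orientation: [-179.7, 0.0, -90.4]
force: [-0.2, -0.0, -0.9]
opening: 0.0308
gripper_force: 0.0
```

Emit:
send_rows(
  increments=[
    [[0.1,0.2,0,0],[0.25,0.35,0,0],[0.25,0.35,-0.1,0],[0.25,0.35,-0.35,0],[0.25,0.35,-0.55,0],[0.25,0.35,-0.61,0],[0.25,0.35,-0.61,0]],
  ],
  jaw=0,
)

```text
clock: 16.38
tool_pos: [0.5779, -0.0253, 0.014]
orientation: [179.9, -0.0, -90.5]
force: [0.6, 0.1, -0.0]
opening: 0.0006
gripper_force: 0.0
```

Emit:
send_rows(
  increments=[
    [[0,-0.05,0,0],[0,-0.1,0,0],[0,-0.13,0,0],[0,-0.15,0,0],[0,-0.15,0,0]],
  ],
)

```text
clock: 17.0
tool_pos: [0.581, -0.0525, 0.0157]
orientation: [-179.7, 0.2, -90.5]
force: [2.1, 16.1, -0.4]
opening: 0.0004
gripper_force: 7.8
```

Emit:
send_rows(
  increments=[
    [[0,-0.015,0,0],[0,-0.015,0,0]],
  ],
)

```text
clock: 17.25
tool_pos: [0.5811, -0.0527, 0.0157]
orientation: [-179.6, 0.4, -90.4]
force: [-1.3, 34.0, 1.8]
opening: 0.0003
gripper_force: 16.5
```

Emit:
send_rows(
  increments=[
    [[0,0.1,0,0],[0,0.2,0.2,0],[0,0.3,0.5,0],[0,0.35,0.8,0],[0,0.35,0.95,0],[0,0.35,0.95,0],[0,0.35,0.95,0]],
  ],
)

```text
clock: 18.12
tool_pos: [0.5776, 0.0116, 0.2041]
orientation: [180.0, -0.0, -90.5]
force: [0.7, 0.0, -0.3]
opening: 0.0003
gripper_force: 0.0
```

```bash
python3 - <<'E'
from h import *
c=ctrl.calibration("wrist"); w=ctrl.snapshot("wrist"); o=ctrl.get_obs(); print(o["clock"],o["tool_pos"])
cv2.imwrite("pics/w3.png",cv2.resize(w[0:250,140:400],None,fx=2.4,fy=2.4,interpolation=cv2.INTER_CUBIC)[:,:,::-1])
np.savez("w3.npz",**{k:np.array(v) for k,v in c.items()})
for t in "tray jar holder end_stop catch_pivot catch_tip".split():
    print(t,[(round(d["conf"],2),np.round(d["pixel"],1).tolist(),atz(c,d["pixel"][1],d["pixel"][0],.029 if "catch" in t else 0).round(4)) for d in ctrl.spot_point(t,"wrist")][:2])
E
```

```text
18.175 [0.57747081 0.01156418 0.20356511]
tray [(0.87, [75.7, 488.0], array([ 0.3435, -0.1207,  0.    ])), (0.81, [44.0, 281.8], array([ 0.5797, -0.1555,  0.    ]))]
jar [(0.97, [13.9, 285.6], array([ 0.5752, -0.1847,  0.    ]))]
holder [(0.66, [136.9, 219.2], array([ 0.6568, -0.0557,  0.    ]))]
end_stop []
catch_pivot [(0.77, [139.4, 219.9], array([ 0.6499, -0.0535,  0.029 ])), (0.21, [15.7, 282.4], array([ 0.5787, -0.1734,  0.029 ]))]
catch_tip [(0.68, [218.2, 210.0], array([0.6682, 0.0383, 0.029 ]))]
```

View pics/w3.png

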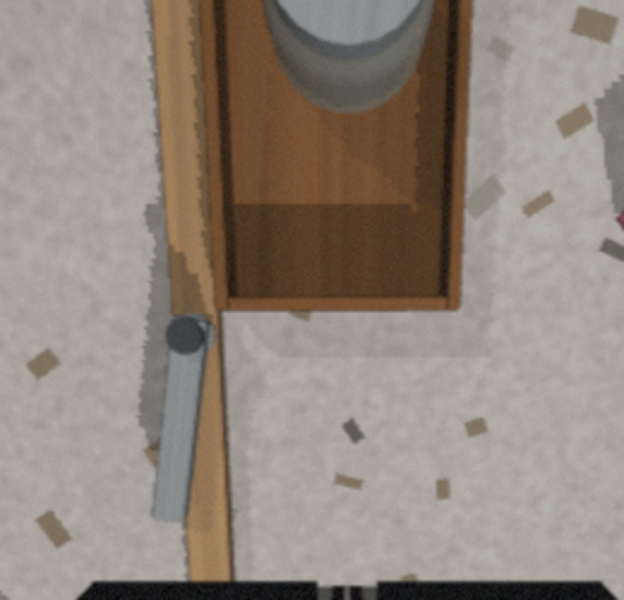

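```bash
python3 - <<'E'
from h import *
c=dict(np.load("w3.npz")); f=lambda x,y,z:atz(c,140+(x+.5)/2.4-.5,(y+.5)/2.4-.5,z).round(4)
print("rail",f(231,575,.018),f(219,325,.018)); print("rim left",f(218,304,.04),f(204,20,.04),"in",f(231,298,.04),f(213,20,.04),f(218,20,.04)); print("rim right",f(459,304,.04),f(470,20,.04))
print("pin",f(186,335,.043),"barend",f(153,517,.036),f(183,521,.036))
E
```

```text
rail [0.6404 0.0699 0.018 ] [ 0.6392 -0.0578  0.018 ]
rim left [ 0.6352 -0.0671  0.04  ] [ 0.6343 -0.1767  0.04  ] in [ 0.6293 -0.0696  0.04  ] [ 0.6307 -0.1766  0.04  ] [ 0.6286 -0.1766  0.04  ]
rim right [ 0.528  -0.0661  0.04  ] [ 0.5273 -0.1756  0.04  ]
pin [ 0.6497 -0.054   0.043 ] barend [0.6737 0.0324 0.036 ] [0.6591 0.0346 0.036 ]
```

Measured from this view, the rail face is at x≈0.639 and the tray's rail side is at x≈0.635–0.637, so there may be a gap of about 2 mm. I'll push the -x side from outside and see whether it moves.

Emit:
send_rows(
  increments=[
    [[-0.2,-0.1,0,0],[-0.4,-0.3,0,0],[-0.5,-0.5,0,0],[-0.5,-0.5,-0.3,0],[-0.5,-0.5,-0.6,0],[-0.5,-0.5,-0.85,0],[-0.5,-0.5,-0.89,0],[-0.5,-0.5,-0.89,0]],
  ],
)

```text
clock: 19.48
tool_pos: [0.4788, -0.088, 0.0271]
orientation: [180.0, -0.0, -90.4]
force: [0.9, 0.7, -0.0]
opening: 0.0003
gripper_force: 0.0
```

Emit:
send_rows(
  increments=[
    [[0.04,0,0,0],[0.08,0,0,0],[0.11,0,0,0],[0.12,0,0,0],[0.12,0,0,0]],
  ],
)

```text
clock: 20.1
tool_pos: [0.5023, -0.0881, 0.0266]
orientation: [180.0, 0.0, -90.5]
force: [-0.6, 0.1, -0.1]
opening: 0.0005
gripper_force: 0.0
```

Emit:
send_rows(
  increments=[
    [[0.01,0,0,0],[0.02,0,0,0],[0.02,0,0,0]],
  ],
)

```text
clock: 20.48
tool_pos: [0.5064, -0.088, 0.0265]
orientation: [-180.0, -0.0, -90.5]
force: [-1.8, 0.5, -0.9]
opening: 0.0003
gripper_force: 0.0
```

Emit:
send_rows(
  increments=[
    [[0.01,0,0,0],[0.01,0,0,0]],
  ],
)

```text
clock: 20.72
tool_pos: [0.5085, -0.088, 0.0266]
orientation: [-180.0, 0.0, -90.5]
force: [-1.0, 0.1, 0.5]
opening: 0.0007
gripper_force: 0.0
```

Emit:
send_rows(
  increments=[
    [[0.01,0,0,0],[0.01,0,0,0]],
  ],
)

```text
clock: 20.98
tool_pos: [0.5101, -0.0881, 0.0265]
orientation: [180.0, -0.0, -90.5]
force: [-0.6, 0.5, 0.5]
opening: 0.0002
gripper_force: 0.3
```

Emit:
send_rows(
  increments=[
    [[0.01,0,0,0],[0.01,0,0,0]],
  ],
)

```text
clock: 21.22
tool_pos: [0.5102, -0.0882, 0.0261]
orientation: [179.8, -0.0, -90.5]
force: [-6.8, 1.7, 4.6]
opening: 0.0002
gripper_force: 3.1
```

Emit:
send_rows(
  increments=[
    [[0.01,0,0,0],[0.01,0,0,0]],
  ],
)

```text
clock: 21.48
tool_pos: [0.5102, -0.0884, 0.0259]
orientation: [179.6, -0.0, -90.5]
force: [-13.0, 1.8, 9.4]
opening: 0.0004
gripper_force: 5.7
```

Emit:
send_rows(
  increments=[
    [[-0.05,0,0,0],[-0.1,0,0,0],[-0.1,0,0.1,0],[-0.1,0,0.35,0],[-0.1,0,0.6,0],[-0.1,0,0.6,0]],
  ],
)

```text
clock: 22.22
tool_pos: [0.4969, -0.0878, 0.1509]
orientation: [-179.5, 0.1, -90.4]
force: [-0.6, 0.2, -0.4]
opening: 0.0006
gripper_force: 0.0
```

The tray didn't move under 13 N, so it is flush with the rail, and it is home at the stop (34 N). Next is the catch: I go to the bar's +x side, descend, and sweep it round.

Emit:
send_rows(
  increments=[
    [[0.2,0.2,0,0],[0.5,0.35,0,0],[0.8,0.46,0,0],[1,0.46,0,0],[1,0.46,0,0]],
  ],
)

```text
clock: 22.85
tool_pos: [0.696, 0.0044, 0.1438]
orientation: [179.9, -0.0, -90.5]
force: [-1.3, 0.7, -0.3]
opening: 0.0006
gripper_force: 0.0
```

Emit:
send_rows(
  increments=[
    [[0.09,0,-0.05,0],[0.09,0,-0.3,0],[0.09,0,-0.55,0],[0.09,0,-0.63,0],[0.09,0,-0.63,0],[0.09,0,-0.63,0]],
  ],
)

```text
clock: 23.6
tool_pos: [0.7138, 0.0042, 0.0229]
orientation: [-179.8, 0.0, -90.4]
force: [-0.4, 0.6, -0.4]
opening: 0.0008
gripper_force: 0.0
```

Emit:
send_rows(
  increments=[
    [[-0.05,0,0.01,0],[-0.1,0,0.015,0],[-0.13,0.005,0.015,0],[-0.165,0.02,0.015,0],[-0.2,0.035,0.015,0],[-0.24,0.05,0.015,0],[-0.28,0.06,0.015,0],[-0.315,0.065,0.015,0]],
  ],
)

```text
clock: 24.6
tool_pos: [0.6487, 0.0172, 0.0235]
orientation: [180.0, 0.0, -90.4]
force: [1.1, -0.6, -0.8]
opening: 0.0007
gripper_force: 0.5
```

Emit:
send_rows(
  increments=[
    [[-0.04,0,0,0],[-0.09,-0.01,0,0],[-0.14,-0.025,0,0],[-0.19,-0.05,0,0],[-0.23,-0.08,0,0],[-0.265,-0.115,0,0]],
  ],
)

```text
clock: 25.35
tool_pos: [0.5957, -0.0065, 0.0236]
orientation: [-180.0, 0.0, -90.5]
force: [0.5, -0.1, 0.6]
opening: 0.0006
gripper_force: 0.4
```

Emit:
send_rows(
  increments=[
    [[-0.025,-0.04,0,0],[-0.045,-0.08,0,0],[-0.065,-0.12,0,0],[-0.07,-0.14,0,0],[-0.07,-0.14,0,0]],
  ],
)

```text
clock: 25.98
tool_pos: [0.582, -0.0336, 0.0235]
orientation: [180.0, 0.1, -90.5]
force: [-0.5, 5.3, 0.7]
opening: 0.0004
gripper_force: 2.6
```

Emit:
send_rows(
  increments=[
    [[0,-0.015,0,0],[0,-0.02,0,0],[0,-0.02,0,0]],
  ],
)

```text
clock: 26.35
tool_pos: [0.5821, -0.0342, 0.0234]
orientation: [-180.0, 0.2, -90.5]
force: [-5.0, 24.1, 4.5]
opening: 0.0005
gripper_force: 12.3
```

Emit:
send_rows(
  increments=[
    [[0,0.1,0,0],[0,0.2,0,0],[0,0.25,0.2,0],[0,0.3,0.5,0],[0,0.4,0.8,0],[0,0.4,0.95,0],[0,0.4,0.95,0],[0,0.4,0.95,0]],
  ],
)

```text
clock: 27.35
tool_pos: [0.5816, 0.0421, 0.2128]
orientation: [179.9, -0.0, -90.5]
force: [0.3, -0.3, -0.3]
opening: 0.0007
gripper_force: 0.0
```

```bash
python3 - <<'E'
from h import *
c=ctrl.calibration("wrist"); w=ctrl.snapshot("wrist"); o=ctrl.get_obs(); print(o["clock"],o["tool_pos"],o["force"])
s=ctrl.snapshot("scene")
a=cv2.resize(w[0:250,140:400],None,fx=2,fy=2,interpolation=cv2.INTER_CUBIC)[:500]
b=cv2.resize(s[190:300,165:380],None,fx=1.25,fy=1.25,interpolation=cv2.INTER_CUBIC)
b=cv2.copyMakeBorder(b,0,500-b.shape[0],0,0,cv2.BORDER_CONSTANT)
cv2.imwrite("pics/w4.png",np.hstack([a,b])[:,:800,::-1])
for t in "tray jar catch_pivot catch_tip".split():
    print(t,[(round(d["conf"],2),np.round(d["pixel"],1).tolist(),atz(c,d["pixel"][1],d["pixel"][0],.029 if "catch" in t else 0).round(4)) for d in ctrl.spot_point(t,"wrist")][:2])
E
```

```text
27.4 [0.58147363 0.041885   0.21230298] [ 0.03431161 -0.15017003 -1.12620489]
tray [(0.8, [47.2, 487.2], array([ 0.3481, -0.1219,  0.    ])), (0.66, [17.5, 281.3], array([ 0.584 , -0.1538,  0.    ]))]
jar []
catch_pivot [(0.8, [109.4, 223.8], array([ 0.6491, -0.0552,  0.029 ]))]
catch_tip [(0.78, [113.6, 305.9], array([ 0.5574, -0.05  ,  0.029 ]))]
```

View pics/w4.png

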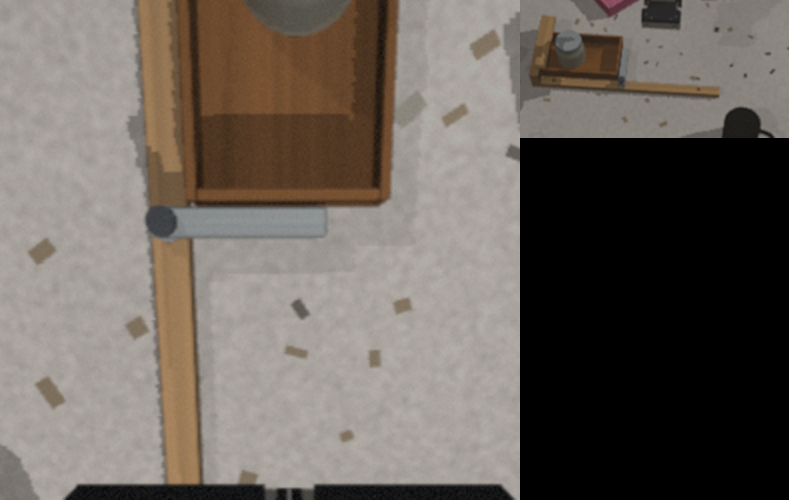

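The catch bar lies straight across the tray's +y end, from (160,221) to (325,222), parallel to the end wall, and it stopped firmly at 24 N. The tray is against the rail, the jar is standing, and the robot is clear.

```bash
python3 -c "
from plant import ctrl
print(ctrl.close_job())"
```

```text
the job is handed in; nothing more can be done
None
```

I handed the job in at about 27 s with the tray flush against the rail and home under the end-stop lip, the catch swung shut behind it, the jar standing, and no contact seen with the mug, salt pot, pepper mill or spatula.

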